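# Pack a calibration tile flush against its fence with a spacer

## Task

Slide the blue spacer plate up out of its slotted holder and lower it upright, foot first, down to the bottom of the gap between the white tile and the dark steel jaws, in the half where the gap is wide enough for it. Then push the spacer sideways so that it shoves the tile flush along the brass fence, and finish while holding: keep gripping the spacer and keep it pressing the tile firmly against the fence, without putting it down or letting go. Leave the grey spare spacer and the other things on the table alone.

Things in the scene. Friction and masses are not known exactly. Their poses are not given: they have to be found in the camera images.
- spacer: blue plastic spacer plate, 36 (x) x 8 (y, its thickness) x 65 mm (z, height), 40 g, standing upright in one of the holder's two slots; its lowest 6 mm, the foot, is thinned to 33 x 5 mm. Origin at the centre of its underside, z up. Pinch it by its top edge across the 8 mm thickness (along its y); 40 mm of it stand out of the holder
- spacer_foot (a point): centre of the blue spacer's underside
- spacer_top (a point): centre of the blue spacer's top edge, 65 mm above the foot
- spare_spacer: grey plastic spacer plate of the same shape and size, in the other slot; leave it there. Origin at the centre of its underside
- holder: white plastic slotted holder, fixed, 62 (x) x 124 (y) x 30 mm; origin at the centre of its underside. Two slots along its x, at y = -35 and +35 mm, each open upward, about 38 x 10 mm and 25 mm deep
- jig: grey painted base plate of the locating jig, fixed, 134 (x) x 124 (y) x 8 mm; origin at the centre of its underside. On its top (8 mm up) lie the tile, the brass fence at its +y side and the two dark jaws at its -y side
- fence: brass fence fixed on the jig, 110 (x) x 14 (y) x 26 mm; origin at the middle of the lower edge of the face that looks at the tile (jig y = +40 mm, z = 8 mm); same axes as the jig, the fence lies towards its +y
- tile: white ceramic tile with black graduation marks, 104 (x) x 60 (y) x 18 mm, about 0.25 kg, loose on the jig plate, at first 2 to 5 mm away from the fence; origin at the centre of its underside, axes nearly those of the jig. Pushing it towards the fence along the jig's +y takes about 2 to 4 N, a standing push of 10 N seats it; flush, its origin is at jig y = +10 mm
- tile_fence_edge (a point): middle of the tile's side face that looks at the fence (tile y = +30 mm), half way up; touches the fence at jig y = +40 mm
- jaw_thin: shallower dark steel jaw, fixed, 51 (x) x 14 (y) x 22 mm; origin on the jig's plate, middle of its outer lower edge (jig y = -52 mm); axes as the jig; its face to the tile is at y = +14 mm. Its gap to the tile is the wide one: about 12 to 16 mm at first, 18 when the tile is flush. The jaws are centred at jig x = -26 and +26 mm; which is which varies
- wide_gap (a point): point on the jig's plate in the middle of the wide gap as it is when the tile is flush (jaw_thin x = 0, y = +23 mm, z = 0)
- jaw_thick: the deeper dark steel jaw, fixed on the jig, 51 (x) x 26 (y) x 22 mm; origin as for the other jaw, its face to the tile is at y = +26 mm. The gap between it and the tile is at most 6 mm: too narrow for the spacer
- narrow_gap (a point): point on the jig's plate in the middle of the narrow gap as it is when the tile is flush
- tally_counter: white tally counter, 41 x 48 x 33 mm, loose bystander
- dropper_bottle: brown dropper bottle with black cap, 28 mm across, 70 mm high, loose bystander

How it is judged:
On the way, in this order (a step that is already met when the one before it is completed fails the run):
1. the blue spacer is out of its slot, gripped and lifted clear of the holder (height (world z) of spacer_foot above 0.035 m and contact force between the fingers and spacer above 2 N), for 0.1 s.
2. the spacer stands in the wide gap, down at the bottom (x of spacer_foot in the frame of jaw_thin between -0.016 and 0.016 m and y of spacer_foot in the frame of jaw_thin between 0.015 and 0.032 m and z of spacer_foot in the frame of jaw_thin below 0.007 m and angle between spacer's own z axis and vertical below 0.2 rad), for 0.1 s.
At the end, for the whole second after the job is handed in: Gripper holds the blue spacer (>3 N), upright within 0.2 rad, in the wide gap, foot < 7 mm above the plate, within 16 mm of the thin jaw's middle; it presses the tile (>2 N) and the tile the fence (>2 N), middle within 1.8 mm, parallel within 0.025 rad, flat; all at rest (all of step 2 and y of tile_fence_edge in the frame of jig above 0.0382 m and angle between the y axis of tile and the y axis of jig, either way round below 0.025 rad and angle between tile's own z axis and vertical below 0.05 rad and contact force between tile and fence above 2 N and contact force between spacer and tile above 2 N and contact force between the fingers and spacer above 3 N and linear speed of each of spacer, tile below 0.01 m/s); the arm keeps its last pose, push and grip.
It fails at once if the grey spare spacer is moved more than 15 mm (distance of spare_spacer from where it was at the start of the episode above 0.015 m).
It fails at once if the tally counter is moved more than 15 mm (distance of tally_counter from where it was at the start of the episode above 0.015 m).
It fails at once if the dropper bottle is moved more than 15 mm (distance of dropper_bottle from where it was at the start of the episode above 0.015 m).
It also fails if it takes over 48 s, if anything falls off the work surface, if the arm or the gripper's body presses on something with over 40 N, if the wrist force passes 120 N, or if a joint passes its speed limit or range.

## Robot

A 7-joint arm with a two-finger parallel gripper is mounted at the origin on a cart in front of the work surface, level with it; the furniture and walls round the work are solid. World frame = base frame: x ahead of the robot, y to its left, z up, the work surface at z = 0. Lengths are in m, angles in rad, forces in N, time in s.
With the tool pointing down it reaches from about 0.425 to 0.825 m from the base axis. Payload 3.6 kg.
Tool frame: the origin (TCP) lies at the centre of the arm's flange, where the gripper is bolted on; the fingertips stand 186 mm ahead of it and the grasp point (between the pads) lies 167 mm ahead of it (arm.grip_depth is the distance from the TCP to the grasp point, in m); z points along the fingers, y is the line along which they close (so a half turn about z gives the same grasp; the last joint's range is limited). The gripper opens to 93 mm and grips with 3 to 60 N. Pads are 15 mm wide; open, the fingers measure 128 mm over their backs; the gripper's body (75 mm by 188 mm) begins 65 mm behind the grasp point.
Start: joints at [-0.026, 0.615, -0.013, 1.423, 0.008, 1.103, -0.04], TCP at [0.65, 0, 0.405] pointing down, gripper open.
Joint ranges: [-3.12, 3.12], [-0.3, 2.06], [-1.34, 1.32], [0.26, 2.42], [-1.36, 4.5], [0.01, 1.98], [-2.84, 2.84]. Speed limits (rad/s): [2.79, 2.79, 3.14, 3.14, 3.14, 3.14, 3.14].

## Interface

Orientations are given as a unit quaternion [w, x, y, z].
In Python, from plant import arm, camrig gives the robot as it stands (arm), with the cameras (camrig).
- The arm moves only by the tool creep_tool, called after "Emit:" by a JSON object that holds its "op" and its "data", one argument or row to a line. Schema: {"type":"object","properties":{"increments":{"type":"array","items":{"type":"array","items":{"type":"number"},"minItems":4,"maxItems":4},"minItems":1,"maxItems":10},"finger_gap":{"type":"number"},"grip_force":{"type":"number"},"only":{"type":"string"},"quiet":{"type":"boolean"},"lines":{"type":"string"}},"required":["increments"],"additionalProperties":false}. increments is a list of rows, 1 to 10 of them, each of 4 numbers: dx, dy, dz in m, then a turn about the tool's z in rad; each row shifts and turns the commanded pose from where the row before left it, along the tool's axes as they then stand; what a row does not reach is not made up. A row lasts 1/12 s, in which the tool goes at most 0.0417 m and 0.125 rad, less where a joint would pass 70% of its speed; a pose out of reach is approached as far as the arm can. finger_gap is the opening from 0.0 (shut) to 1.0 (fully open), set as the call begins (left out keeps the last). The fingers move at their own pace and stop on an object; grip_force is the grip in N (left out, the last holds). Time passes only in rows, so rows that do not move let the fingers close. The tool returns the time, the measured TCP pose, the force, the opening and the grip force at its end. only (a regular expression) keeps the lines of the reply that match it, lines (a string "A,B") keeps lines A to B, and quiet returns only ok. Input that does not fit is refused with a message, and nothing moves.
- arm.read_state(): the state, without advancing time (a new reading comes with each control period).
- camrig.read_camera(name): name is "scene" or "side" or "wrist"; returns a dict with "img" (480x640x3 uint8, red, green, blue), "vertical_fov" (degrees; the focal length in pixels is half the picture's height over the tangent of half this angle, whatever the lens; pixels are square), "cx", "cy" (the principal point, pixels), "R" (3x3) and "t" (3): a world point X has camera coordinates R X + t; the wrist camera has in their place "tool_from_camera" (4x4, takes a point from camera to tool coordinates, whose origin is the TCP and whose axes are the flange's). Camera axes: x right, y down, z forward; pixel columns grow to the right and rows downward; lengths in m; the calibration is good to about 2 mm. A picture is of the moment at which its call begins: read the wrist's pose just before it. There is no depth.
- arm.job_done(): hands the job in; it is judged then, once.
The state is a dict: "t": time; "q": joint angles; "joint_velocities": joint speeds; "joint_efforts": joint torques, N m; "ee_pos": TCP position; "eef_rot": TCP orientation; "wrist_force": force on the tool from outside, world axes, zero at the start; "moment": the same for the moment, N m; "gripper_width": opening from 0.0 (shut) to 1.0 (fully open); "grip_force": force on a finger pad.
Only numpy, scipy, OpenCV 4.12 (cv2) and the standard library are available. Lean on these libraries where they do the work, as an engineer would, in place of code of your own. Each camera call takes 0.05 s, during which the arm holds its last target. There are 200 camera calls.

## Working session

There is one attempt and no reset: what is moved stays moved. The work goes in short steps, Python scripts to look and compute and a tool call to move; the robot and the scene stay as the last step left them, time stands still between calls to the robot, and variables do not carry over. Pictures are saved under pics/ and viewed, at most 10 in all, crops included, and the job is handed in when it is done.

```bash
ls; mkdir -p pics
```

Run:
```python
from plant import arm, camrig
import cv2,pickle
D={}
for n in("scene","side","wrist"):
    s=arm.read_state();c=camrig.read_camera(n);D[n]=(s,c)
    cv2.imwrite(f"pics/{n}0.png",c["img"][:,:,::-1])
    print(n,{k:v for k,v in c.items() if k!="img"})
pickle.dump(D,open("d0.pkl","wb"));print(s["ee_pos"],s["eef_rot"],s["t"],arm.grip_depth)
```

```text
pics
plant.py
scene {'vertical_fov': 42.59378712519009, 'cx': 322.0003750797098, 'cy': 234.50089737057493, 'R': array([[ 0.74765902, -0.66400115,  0.01041498],
       [-0.37141823, -0.43111148, -0.82230858],
       [ 0.55050386,  0.61093811, -0.56894651]]), 't': array([-0.35733912,  0.37852431,  0.55487493])}
side {'vertical_fov': 48.358577681491106, 'cx': 331.54044201757824, 'cy': 236.73551582109684, 'R': array([[ 0.88569022,  0.46384056, -0.02011877],
       [ 0.3083138 , -0.62000996, -0.72147782],
       [-0.34712452,  0.63280296, -0.6921452 ]]), 't': array([-0.6026143 , -0.04689766,  1.17453228])}
wrist {'vertical_fov': 68.70358911736349, 'cx': 316.56510026280904, 'cy': 239.5756555416187, 'tool_from_camera': array([[ 4.84293794e-04, -9.60974202e-01, -2.76637578e-01,
         7.63730125e-02],
       [ 9.99999242e-01,  1.52224733e-04,  1.22184914e-03,
         2.28717885e-04],
       [-1.13205442e-03, -2.76637960e-01,  9.60973547e-01,
         2.05952396e-02],
       [ 0.00000000e+00,  0.00000000e+00,  0.00000000e+00,
         1.00000000e+00]])}
[6.49723727e-01 7.64441934e-06 4.03672576e-01] [-0.00080277  0.70707918  0.70713341 -0.00085192] 0.1 0.1673
```

View pics/scene0.png

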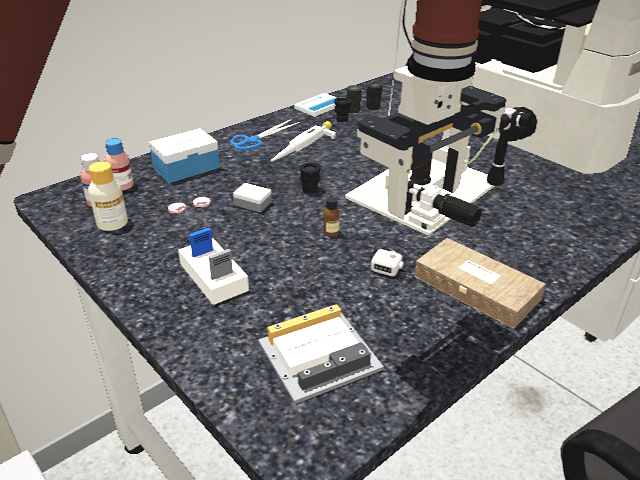

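View pics/wrist0.png

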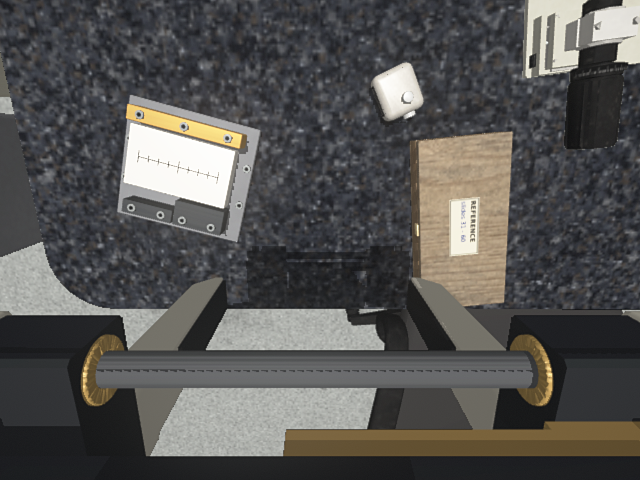

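Scene: the blue spacer is in the holder's far slot at (201,242), the grey one at (220,264), and the jig is around (320,350). Wrist: jig at (185,170). The jaw at left (jig -x) is the thin one and the right one is deeper.

Create h.py:
```python
import numpy as np,pickle,cv2
from scipy.spatial.transform import Rotation as Ro
def cam(s,c):
    f=240/np.tan(np.radians(c["vertical_fov"]/2))
    K=np.array([[f,0,c["cx"]],[0,f,c["cy"]],[0,0,1]])
    if "R" in c: return K,c["R"],c["t"]
    q=s["eef_rot"]; T=np.eye(4);T[:3,:3]=Ro.from_quat([q[1],q[2],q[3],q[0]]).as_matrix();T[:3,3]=s["ee_pos"]
    W=np.linalg.inv(T@c["tool_from_camera"]); return K,W[:3,:3],W[:3,3]
def ray(sc,u,v,z):
    K,R,t=cam(*sc); d=R.T@np.linalg.inv(K)@[u,v,1]; o=-R.T@t
    return o+d*(z-o[2])/d[2]
def proj(sc,X):
    K,R,t=cam(*sc); p=(K@(R@np.asarray(X).T+t[:,None])); return (p[:2]/p[2]).T
def fit(obs,p0):
    # obs: list of (sc, local Nx3, pix Nx2); planar pose x,y,yaw
    from scipy.optimize import least_squares
    def T(p,L): return Ro.from_euler('z',p[2]).apply(np.asarray(L,float))+[p[0],p[1],0]
    r=least_squares(lambda p:np.concatenate([(proj(s,T(p,L))-P).ravel() for s,L,P in obs]),p0,loss='soft_l1')
    return r.x,r.fun
```

Run:
```python
from h import *
D=pickle.load(open("d0.pkl","rb"))
for u,v in[(201,242),(220,264)]:print(ray(D["scene"],u,v,.05))
for u,v in[(130,96),(260,130),(238,241),(118,212)]:print(ray(D["wrist"],u,v,.008))
im=D["scene"][1]["img"][:,:,::-1];a=cv2.resize(im[215:315,160:270],None,fx=5,fy=5,interpolation=cv2.INTER_CUBIC)
cv2.imwrite("pics/sc_h.png",a)
```

```text
[0.50110956 0.32268711 0.05      ]
[0.49144002 0.25346919 0.05      ]
[0.46378033 0.11687971 0.008     ]
[0.59173922 0.0846443  0.008     ]
[ 0.56205171 -0.03335105  0.008     ]
[ 0.4335055  -0.00060469  0.008     ]
```

View pics/side0.png

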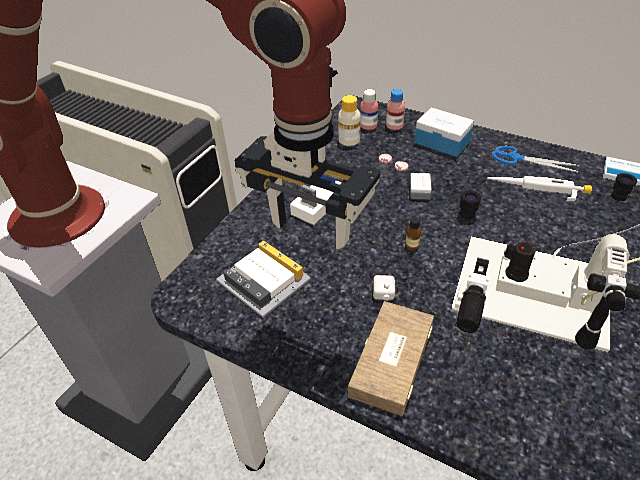

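Side view: the holder is partly hidden behind the gripper at (310,205) and the jig is clear at (263,275). I'll move over the holder, turning toward the grasp orientation.

Emit:
{"op": "creep_tool", "data": {
  "increments": [
    [0.04,-0.022,0,0],
    [0.04,-0.022,0,0],
    [0.04,-0.022,0,0],
    [0.04,-0.022,0,0],
    [0.04,-0.022,0,0],
    [0.04,-0.022,0,0],
    [0.04,-0.022,0,0]
  ],
  "finger_gap": 0.4
}}

```text
t: 0.73
ee_pos: [0.5081, 0.257, 0.4046]
eef_rot: [-0.0, 0.707, 0.707, -0.0]
wrist_force: [1.2, 0.8, -0.2]
gripper_width: 0.547
grip_force: 0.0
```

Emit:
{"op": "creep_tool", "data": {
  "increments": [
    [0,0,0,0.12],
    [0,0,0,0.12],
    [0,0,0,0.12],
    [0,0,0,0.12],
    [0,0,0,0.12],
    [0,0,0,0.12],
    [0,0,0,0.12],
    [0,0,0,0.12],
    [0,0,0,0.12],
    [0,0,0,0.12]
  ]
}}

```text
t: 1.57
ee_pos: [0.5092, 0.2556, 0.4044]
eef_rot: [0.0, 0.983, 0.182, -0.0]
wrist_force: [-0.2, -0.2, -0.7]
gripper_width: 0.4
grip_force: 0.0
```

Emit:
{"op": "creep_tool", "data": {
  "increments": [
    [0,0,0,0.12],
    [0,0,0,0.12],
    [0,0,0,0.12],
    [0,0,0,0.12],
    [0,0,0,0],
    [0,0,0,0]
  ]
}}

```text
t: 2.07
ee_pos: [0.5092, 0.2558, 0.4044]
eef_rot: [0.0, 0.999, -0.053, -0.0]
wrist_force: [-0.5, -1.0, -0.7]
gripper_width: 0.399
grip_force: 0.0
```

Run:
```python
from h import *
from plant import arm, camrig
D={}
for n in("wrist","side","scene"):
    s=arm.read_state();c=camrig.read_camera(n);D[n]=(s,c)
pickle.dump(D,open("d1.pkl","wb"))
cv2.imwrite("pics/w1.png",D["wrist"][1]["img"][:,:,::-1])
```

```text
(no output)
```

View pics/w1.png

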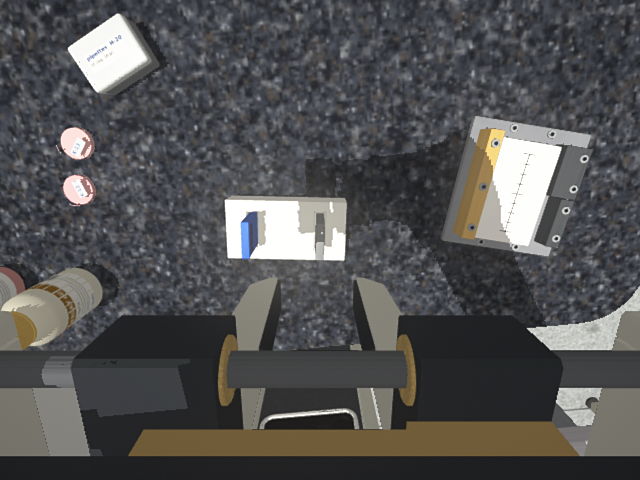

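The wrist view shows both: holder at (286,229) with blue top around (248,235) and grey around (320,237); jig at (517,185). I'll enlarge both.

Run:
```python
from h import *
D=pickle.load(open("d1.pkl","rb"))
im=D["wrist"][1]["img"][:,:,::-1]
a=cv2.resize(im[187:271,216:356],(700,420),interpolation=cv2.INTER_CUBIC)
b=cv2.resize(im[110:265,438:598],(600,581),interpolation=cv2.INTER_CUBIC)
b=cv2.resize(im[110:260,438:598],(640,600),interpolation=cv2.INTER_CUBIC)
for k in range(0,700,50):cv2.line(a,(k,0),(k,6),(0,0,255),1)
cv2.imwrite("pics/w1h.png",a);cv2.imwrite("pics/w1j.png",b)
```

```text
(no output)
```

View pics/w1h.png

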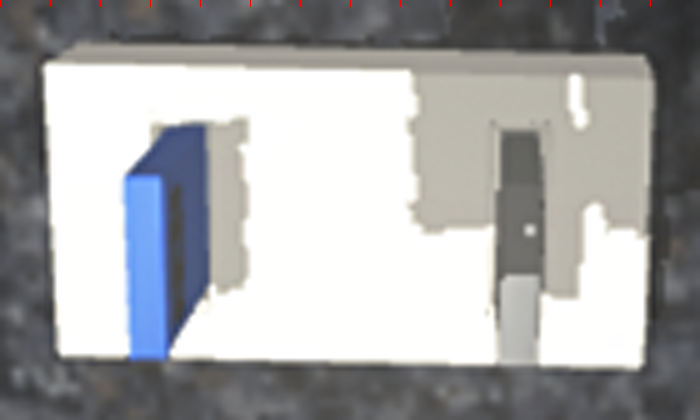

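View pics/w1j.png

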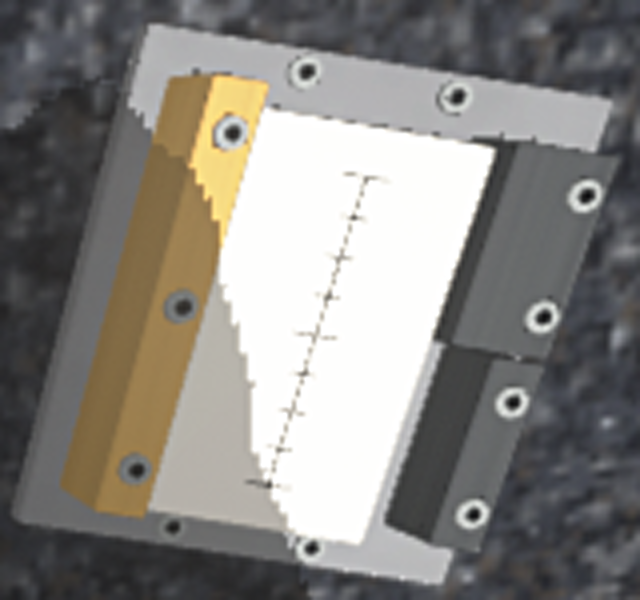

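Run:
```python
from h import *
D=pickle.load(open("d1.pkl","rb"));w=D["wrist"]
np.set_printoptions(precision=4,suppress=True)
H=lambda P:np.array(P)/5+[216,187]-.4
J=lambda P:np.array(P)/4+[438,110]-.375
m=lambda L:np.array(L)/1000
p,r=fit([(w,m([[31,62,30],[31,-62,30],[-31,-62,30],[-31,62,30]]),H([(45,64),(652,74),(643,367),(58,356)]))],[.5,.29,-.1])
print("holder",p,r); c,s=np.cos(p[2]),np.sin(p[2])
print(" slot",p[:2]+np.array([-s,c])*.035)
p,r=fit([(w,m([[18,4,70],[18,-4,70],[-18,-4,70],[-18,4,70]]),H([(124,176),(163,176),(167,359),(131,359)]))],[.5,.32,-.1])
print("spacer",p,r)
L=m([[67,62,8],[67,-62,8],[-67,-62,8],[-67,62,8],[-.5,-38,30],[-.5,-52,30],[-51.5,-52,30],[-51.5,-38,30],[51.5,-26,30],[51.5,-52,30],[55,54,34],[55,40,34],[-55,40,34],[-55,54,34]])
p,r=fit([(w,L,J([(150,26),(612,100),(446,583),(20,519),(487,358),(545,365),(480,552),(433,542),(513,146),(618,160),(213,75),(268,85),(148,517),(98,513)]))],[.51,.04,-.25])
print("jig",p,r.reshape(-1,2)); R=Ro.from_euler('z',p[2])
print(" wide gap flush",R.apply([-.026,-.029,0])[:2]+p[:2])
for q in [(497,148),(363,545)]:
    x=ray(w,*J([q])[0],.026); print("tile edge in jig",R.inv().apply(x-[p[0],p[1],0]))
q=w[0]["eef_rot"];M=Ro.from_quat([q[1],q[2],q[3],q[0]]).as_matrix();print(w[0]["ee_pos"],M,np.arctan2(M[1,0],M[0,0]))
print(proj(D["side"],[[.5,.32,.07],[.5,.05,.01]]))
```

```text
holder [ 0.4983  0.2886 -0.1234] [-0.346   0.2667  0.3724  0.4392 -0.2427 -0.5085  0.218  -0.2661]
 slot [0.5026 0.3233]
spacer [ 0.5026  0.3228 -0.1318] [-0.4955 -0.3927  0.4513 -0.1691  0.6711  0.4081 -0.6141  0.1986]
jig [ 0.5114  0.0428 -0.2509] [[-1.1599 -0.6458]
 [ 0.7204 -0.5745]
 [-0.2657  1.2049]
 [-0.7577  1.9545]
 [ 1.8451 -0.2565]
 [ 0.5752 -0.0251]
 [ 0.164   0.5988]
 [-0.8457  1.2652]
 [ 1.3866 -1.5306]
 [ 0.7032 -1.0302]
 [-0.2913 -0.136 ]
 [ 0.2098 -0.3987]
 [-0.6574  1.4377]
 [-1.2831  0.5579]]
 wide gap flush [0.479  0.0211]
tile edge in jig [ 0.0492 -0.0241  0.026 ]
tile edge in jig [-0.0543 -0.0231  0.026 ]
[0.5092 0.2558 0.4044] [[ 0.9944 -0.1056 -0.0006]
 [-0.1056 -0.9944 -0.0005]
 [-0.0006  0.0006 -1.    ]] -0.1057762433138929
[[325.6404 171.1812]
 [260.258  272.718 ]]
```

Emit:
{"op": "creep_tool", "data": {
  "increments": [
    [-0.007,-0.033,0.025,0.01],
    [-0.0067,-0.033,0.025,0.01],
    [0,0,0.03,0],
    [0,0,0.03,0],
    [0,0,0,0],
    [0,0,0,0],
    [0,0,0,0]
  ]
}}

```text
t: 2.8
ee_pos: [0.5044, 0.3218, 0.2968]
eef_rot: [-0.001, 0.998, -0.065, 0.001]
wrist_force: [0.4, 0.2, 0.4]
gripper_width: 0.401
grip_force: 0.0
```

Run:
```python
from h import *
from plant import arm, camrig
s=arm.read_state();c=camrig.read_camera("wrist");w=(s,c);pickle.dump(w,open("d2.pkl","wb"))
im=c["img"][:,:,::-1].copy()
c_=[.5026,.323];R=Ro.from_euler('z',-.125)
P=proj(w,R.apply(np.array([[18,4,70],[18,-4,70],[-18,-4,70],[-18,4,70]])/1000)+[*c_,0])
cv2.polylines(im,[np.int32(P*16)],True,(0,0,255),1,cv2.LINE_AA,4)
cv2.imwrite("pics/w2.png",im);print(P)
```

```text
[[308.11451765 243.6282086 ]
 [321.16998265 243.57770031]
 [321.21247237 297.46610418]
 [308.72635754 297.51030064]]
```

View pics/w2.png

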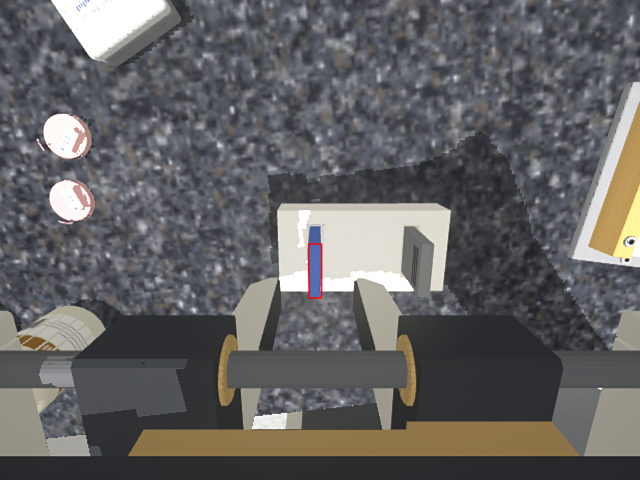

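The predicted outline in red sits on the blue top edge (308–321, 244–297). I'll descend and grip.

Emit:
{"op": "creep_tool", "data": {
  "increments": [
    [-0.002,-0.001,0.024,0],
    [0,0,0.024,0],
    [0,0,0.024,0],
    [0,0,0,0],
    [0,0,0,0],
    [0,0,0,0]
  ]
}}

```text
t: 3.35
ee_pos: [0.5027, 0.3236, 0.2255]
eef_rot: [-0.001, 0.998, -0.065, 0.002]
wrist_force: [-0.1, 0.3, 0.2]
gripper_width: 0.398
grip_force: 0.0
```

Emit:
{"op": "creep_tool", "data": {
  "increments": [
    [0,0,0,0],
    [0,0,0,0],
    [0,0,0,0],
    [0,0,0,0],
    [0,0,0,0],
    [0,0,0,0],
    [0,0,0,0],
    [0,0,0,0]
  ],
  "finger_gap": 0.0,
  "grip_force": 40
}}

```text
t: 4.02
ee_pos: [0.5016, 0.3235, 0.2235]
eef_rot: [-0.0, 0.998, -0.065, 0.0]
wrist_force: [-0.5, -0.7, 3.5]
gripper_width: 0.082
grip_force: 40.0
```

Emit:
{"op": "creep_tool", "data": {
  "increments": [
    [0,0,-0.02,0],
    [0,0,-0.02,0],
    [0,0,-0.02,0],
    [0,0,-0.02,0],
    [0,0,-0.02,0],
    [0,0,0,0],
    [0,0,0,0]
  ]
}}

```text
t: 4.6
ee_pos: [0.5016, 0.3235, 0.3236]
eef_rot: [-0.001, 0.998, -0.064, 0.001]
wrist_force: [-0.6, -0.7, -0.5]
gripper_width: 0.084
grip_force: 40.0
```

Emit:
{"op": "creep_tool", "data": {
  "increments": [
    [0.0016,0.03,0,0],
    [0.0016,0.03,0,0],
    [0.0016,0.03,0,0],
    [0.0016,0.03,0,0],
    [0.0016,0.03,0,0],
    [0.0016,0.03,0,0],
    [0.0016,0.03,0,0],
    [0.0016,0.03,0,0],
    [0.0016,0.03,0,0],
    [0.0016,0.03,0,0]
  ]
}}

```text
t: 5.43
ee_pos: [0.4778, 0.0227, 0.3216]
eef_rot: [0.0, 0.998, -0.064, -0.002]
wrist_force: [0.4, 0.2, -0.7]
gripper_width: 0.084
grip_force: 40.0
```

Emit:
{"op": "creep_tool", "data": {
  "increments": [
    [0,0.005,0,0.06],
    [0,0,0,0.06],
    [0,0,0,0],
    [0,0,0,0],
    [0,0,0,0]
  ]
}}

```text
t: 5.85
ee_pos: [0.4779, 0.0196, 0.3223]
eef_rot: [0.0, 0.992, -0.123, -0.001]
wrist_force: [-0.2, 0.3, -0.8]
gripper_width: 0.085
grip_force: 40.0
```

Run:
```python
from h import *
from plant import arm, camrig
D={}
for n in("wrist","side","scene"):
    s=arm.read_state();c=camrig.read_camera(n);D[n]=(s,c)
pickle.dump(D,open("d3.pkl","wb"))
im=D["wrist"][1]["img"][:,:,::-1].copy()
cv2.imwrite("pics/w3.png",im)
```

```text
(no output)
```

View pics/w3.png

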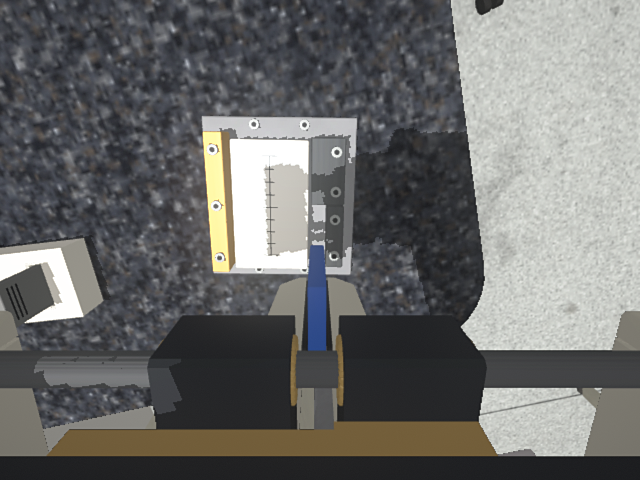

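Spacer is held upright above the jig: its lower far corner is at (318,247) over the thin-jaw gap at (319,215). I'll lower it to just above the jaws for a direct comparison.

Emit:
{"op": "creep_tool", "data": {
  "increments": [
    [0,0,0.02,0],
    [0,0,0.02,0],
    [0,0,0.018,0],
    [0,0,0,0],
    [0,0,0,0],
    [0,0,0,0]
  ]
}}

```text
t: 6.5
ee_pos: [0.4785, 0.019, 0.2658]
eef_rot: [-0.0, 0.992, -0.124, 0.001]
wrist_force: [-0.3, -0.5, -0.6]
gripper_width: 0.084
grip_force: 40.0
```

Run:
```python
from h import *
from plant import arm, camrig
D={}
for n in("wrist","side","scene"):
    s=arm.read_state();c=camrig.read_camera(n);D[n]=(s,c)
pickle.dump(D,open("d4.pkl","wb"));w=D["wrist"]
R=Ro.from_euler('z',-.251);p=[.5114,.0428,0]
print(proj(w,R.apply(np.array([[-.5,-38,30],[-51.5,-38,30],[51.5,-26,30],[52,-24,26],[-52,-24,26],[-26,-31,45],[67,62,8],[67,-62,8]])/1000)+p))
im=w[1]["img"][:,:,::-1]
cv2.imwrite("pics/w4.png",cv2.resize(im[100:300,220:420],(600,600),interpolation=cv2.INTER_CUBIC))
```

```text
[[326.84536936 224.91434704]
 [326.0320705  299.03062827]
 [307.42808194 138.99553401]
 [304.25744379 138.13143674]
 [305.31510739 297.08867822]
 [315.59310023 271.40952101]
 [170.11573864 113.37887203]
 [364.64116731 113.92901131]]
```

View pics/w4.png

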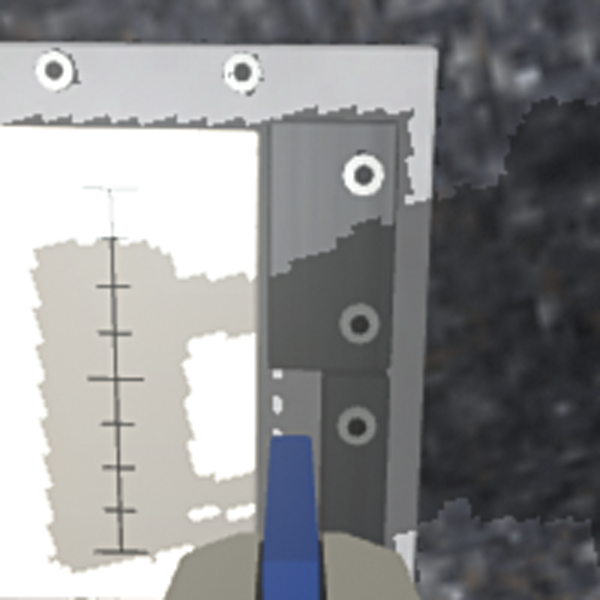

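Spacer centre is at crop x≈291 against a gap of 257–323, so it is centred. I'll lower it to about 2 mm above the plate.

Emit:
{"op": "creep_tool", "data": {
  "increments": [
    [0,0,0.01,0],
    [0,0,0.01,0],
    [0,0,0.01,0],
    [0,0,0.007,0],
    [0,0,0,0],
    [0,0,0,0],
    [0,0,0,0],
    [0,0,0,0]
  ]
}}

```text
t: 7.32
ee_pos: [0.4783, 0.0189, 0.2285]
eef_rot: [-0.0, 0.992, -0.124, 0.0]
wrist_force: [-0.2, -0.5, -0.4]
gripper_width: 0.084
grip_force: 40.0
```

Emit:
{"op": "creep_tool", "data": {
  "increments": [
    [0,-0.001,0,0],
    [0,-0.001,0,0],
    [0,-0.001,0,0],
    [0,-0.001,0,0],
    [0,0,0,0],
    [0,0,0,0],
    [0,0,0,0]
  ]
}}

```text
t: 7.9
ee_pos: [0.4791, 0.0228, 0.2281]
eef_rot: [0.0, 0.992, -0.124, 0.0]
wrist_force: [-0.3, -0.6, 0.4]
gripper_width: 0.087
grip_force: 40.0
```

Emit:
{"op": "creep_tool", "data": {
  "increments": [
    [0,-0.001,0,0],
    [0,-0.001,0,0],
    [0,-0.001,0,0],
    [0,0,0,0],
    [0,0,0,0],
    [0,0,0,0]
  ]
}}

```text
t: 8.4
ee_pos: [0.4797, 0.0255, 0.2281]
eef_rot: [0.0, 0.992, -0.124, -0.0]
wrist_force: [-1.8, -2.3, 1.1]
gripper_width: 0.083
grip_force: 40.0
```

Emit:
{"op": "creep_tool", "data": {
  "increments": [
    [0,-0.001,0,0],
    [0,0,0,0],
    [0,0,0,0],
    [0,0,0,0]
  ]
}}

```text
t: 8.73
ee_pos: [0.4803, 0.0262, 0.2281]
eef_rot: [0.0, 0.992, -0.125, 0.0]
wrist_force: [0.3, -4.2, -1.3]
gripper_width: 0.084
grip_force: 40.0
```

Emit:
{"op": "creep_tool", "data": {
  "increments": [
    [0,-0.001,0,0],
    [0,0,0,0],
    [0,0,0,0],
    [0,0,0,0]
  ]
}}

```text
t: 9.07
ee_pos: [0.4804, 0.0264, 0.2281]
eef_rot: [0.001, 0.992, -0.125, 0.0]
wrist_force: [-0.4, -6.0, -0.7]
gripper_width: 0.086
grip_force: 40.0
```

Emit:
{"op": "creep_tool", "data": {
  "increments": [
    [0,-0.001,0,0],
    [0,-0.001,0,0],
    [0,0,0,0],
    [0,0,0,0],
    [0,0,0,0]
  ]
}}

```text
t: 9.48
ee_pos: [0.4805, 0.027, 0.2281]
eef_rot: [0.002, 0.992, -0.126, 0.0]
wrist_force: [-1.4, -9.0, 0.1]
gripper_width: 0.084
grip_force: 40.0
```

Emit:
{"op": "creep_tool", "data": {
  "increments": [
    [0,-0.001,0,0],
    [0,-0.001,0,0],
    [0,0,0,0],
    [0,0,0,0],
    [0,0,0,0],
    [0,0,0,0]
  ]
}}

```text
t: 9.98
ee_pos: [0.4806, 0.0275, 0.2281]
eef_rot: [0.003, 0.992, -0.126, 0.0]
wrist_force: [-2.1, -11.2, 1.2]
gripper_width: 0.086
grip_force: 40.0
```

Emit:
{"op": "creep_tool", "data": {
  "increments": [
    [0,-0.001,0,0],
    [0,-0.001,0,0],
    [0,-0.001,0,0],
    [0,0,0,0],
    [0,0,0,0],
    [0,0,0,0],
    [0,0,0,0],
    [0,0,0,0],
    [0,0,0,0]
  ]
}}

```text
t: 10.73
ee_pos: [0.4809, 0.0282, 0.2282]
eef_rot: [0.005, 0.992, -0.127, -0.0]
wrist_force: [-3.2, -16.2, 2.5]
gripper_width: 0.082
grip_force: 40.0
```

Run:
```python
from h import *
from plant import arm, camrig
D={}
for n in("wrist","scene"):
    s=arm.read_state();c=camrig.read_camera(n);D[n]=(s,c)
pickle.dump(D,open("d5.pkl","wb"));w=D["wrist"]
a=cv2.resize(w[1]["img"][100:300,130:370,::-1],None,fx=2,fy=2,interpolation=cv2.INTER_CUBIC)
b=cv2.resize(D["scene"][1]["img"][285:405,250:390,::-1],None,fx=2.2,fy=2.2,interpolation=cv2.INTER_CUBIC)
o=np.zeros((400,800,3),np.uint8);o[:,:480]=a;o[:264,485:793]=b
cv2.imwrite("pics/w5.png",o)
R=Ro.from_euler('z',-.251);p=[.5114,.0428,0]
print(proj(w,R.apply(np.array([[52,-20,26],[-52,-20,26],[52,40,26],[-52,40,26],[55,40,34],[-55,40,34]])/1000)+p)*2-[260,200])
```

```text
[[355.6943408   75.43351377]
 [359.58712862 450.22557408]
 [113.35283203  76.43348765]
 [151.3852223  452.00623828]
 [100.25782249  63.05425419]
 [143.9170944  476.31642878]]
```

View pics/w5.png

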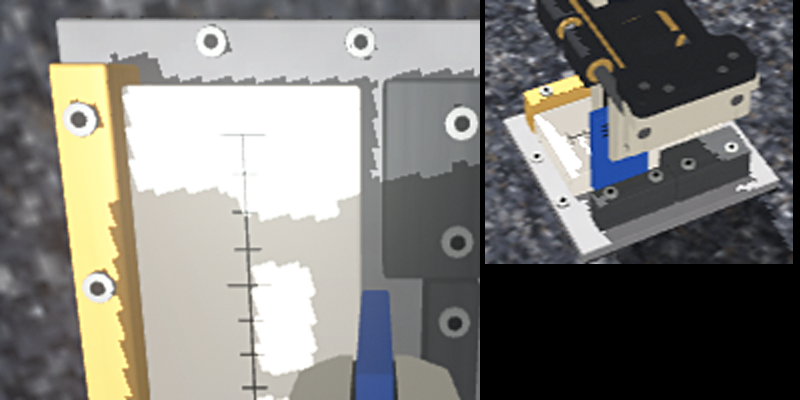

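The tile's left edge lies against the fence with no grey strip from (122,86) to (150,400). Its right edge, (360,86) to (362,290), runs parallel at the flush position. The spacer is upright in the wide gap, with a standing push of about 16 N.

```bash
python3 -c "
from plant import arm, camrig
s=arm.read_state();print(s['t'],s['wrist_force'],s['grip_force'],max(abs(s['joint_velocities'])))
print(arm.job_done())"
```

```text
10.8333 [ -1.87751967 -15.82885821   3.21686814] 40.015904903411865 0.0019681556056427817
the job is handed in; nothing more can be done
None
```

I handed the job in at 10.8 s: the spacer is gripped at 40 N in the wide gap and is pressing the tile against the fence with about 16 N at the wrist. In the last pictures the tile looked flush and parallel, but the hand-in printed no verdict.

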